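Seat and clamp a fresh shear blade in the gob shear's blade holder

ROBOT

A 6-joint arm with a two-finger parallel gripper is mounted at the origin on the work surface. World frame = base frame: x ahead of the robot, y to its left, z up, the work surface at z = 0. Lengths are in mm, angles in rad, forces in N, time in s.
With the tool pointing down it reaches from about 325 to 850 mm from the base axis. Payload 15.5 kg.
Tool frame: the origin (TCP) lies at the very end of the fingers, on their centre line; the grasp point (between the pads) lies 19 mm behind it; z points along the fingers, y is the line along which they close (so a half turn about z gives the same grasp; the last joint's range is limited). The gripper opens to 91 mm and grips with 3 to 60 N. Pads are 32 mm wide; open, the fingers measure 118 mm over their backs; the gripper's body (76 mm by 178 mm) begins 60 mm behind the grasp point.
Start: joints at [-1.264, 0.494, 1.345, -0, 1.302, -0.096], TCP at [244.423, -575.225, 213.915] pointing down, gripper open.
Joint ranges: [-2.91, 2.91], [-0.82, 2.16], [0.22, 2.67], [-1.22, 4.37], [0.12, 2.79], [-3.08, 3.08]. Speed limits (rad/s): [1.89, 1.89, 2.57, 3.01, 3.01, 3.01].

INTERFACE

Orientations are given as a unit quaternion [x, y, z, w].
In Python, from station import bot gives the robot as it stands.
- The arm moves only by the tool jog_arm, never from a script. Its argument "targets" is one flat list of numbers, 6 for each row, row after row: the shift along the tool's x, y, z in mm, then the turn, a rotation vector about the tool's x, y, z in rad. A call has 1 to 12 rows; each row shifts and turns the commanded pose from where the row before left it, along the tool's axes as they then stand; what a row does not reach is not made up. A row lasts 1/8 s, in which the tool goes at most 62.5 mm and 10.7 degrees, less where a joint would pass 70% of its speed; a pose out of reach is approached as far as the arm can. A call with a gripper value outside its range is refused whole. "gripper" is the finger opening in mm, from 0 to 91.2, set as the call begins (left out, the last holds). The fingers move at their own pace and stop on an object; "grip_force" is the grip in N (left out, the last holds). Time passes only in rows, so rows that do not move let the fingers close. It gives the time, the measured TCP pose, the force, the opening and the grip force at its end, in the units of the state.
- bot.get_state(): the state, without advancing time (a new reading comes with each control period).
- bot.get_image(name): name is "scene" or "top"; returns the picture (384x512x3 uint8, red, green, blue); there is no depth.
- bot.camera_params(name): a dict with "fx", "fy", "cx", "cy" (pixels), "D" ([k1, k2, p1, p2, k3] as OpenCV has them; the pictures are not rectified), "position" and "rotation" of the camera in the world. Camera axes: x right, y down, z forward; pixel columns grow to the right and rows downward; lengths in mm; the calibration is good to about 2 mm. A picture is of the moment at which its call begins. camera_params takes no time and is no camera call.
- bot.close_job(): hands the job in; it is judged then, once.
The state is a dict: "clock": time; "joints": joint angles; "dq": joint speeds; "tau": joint torques, N m; "position": TCP position; "tool_rot": TCP orientation; "force": force on the tool from outside, world axes, zero at the start; "wrist_torque": the same for the moment, N m; "grip_width": finger opening in mm; "grasp_force": force on a finger pad.
Only numpy, scipy, OpenCV 4.12 (cv2) and the standard library are available. Lean on these libraries where they do the work, as an engineer would, in place of code of your own. Each camera call takes 0.05 s, during which the arm holds its last target. There are 200 camera calls.

TASK

Change the blade of the gob shear: lay the bright new blade flat on the holder's bed, notched end first, slide it in under the raised cam lever until its notch is over the brass locating pin, and press it firmly home against the pin with a push of about 8 N (never as much as 18 N, which marks the pin). Only then fold the red cam lever all the way down flat over the blade, so that the blade stays clamped hard against the pin. Leave the worn blade and the other tools where they lie.

Things in the scene. Friction and masses are not known exactly. Their poses are not given: they have to be found in the camera images.
- blade: new shear blade, bright steel plate (mm) 160 long, 50 wide, 6 thick, about 0.3 kg, flat on the bench. Origin: centre of its underside; x along its length to the notched end, y across, z up. Notch: slot 11 wide, 24 deep, open at the +x end, mouth flared to 23. At the -x end a 30 deep V-shaped cutting edge. Long sides straight from x = -80 to +75
- notch (a point): point of the new blade 60 mm from its origin towards the notched end, at its underside: where the pin's axis stands when the blade is home (the floor of the notch is 4 mm nearer the blade's centre)
- worn_blade: worn blade, same shape but rusty brown, one tip of the V broken off; not to be used
- holder: grey blade holder of the gob shear, bolted to the bench, air cylinder behind it. Origin on the bench right under the pin mark; x level, from the open mouth to the cylinder; z up. Flat bed 45 mm above the bench, x = -70 to +35. The blade when home reaches from about x = -140 to +20 (5 more or less), its front half standing out of the mouth over the bench; base plate 150 x 130 x 10 under all
- mouth (a point): middle of the bed's front edge (70 mm before the pin mark, bed height, 45 above the bench). From here the bed runs to the pin between two side cheeks 53 mm apart and 12 high, flared to 68 over the first 12 mm; outside they are 80 over all
- pin_mark (a point): middle of the pin's adjusting slot, on the bed (45 mm above the bench), mid-channel. The brass locating pin, 8 mm diameter, 17 high, stands upright and locked somewhere up to 5 mm either side of this mark along the holder's x, as the shear's overlap was last set; its true place is not measured: feel for it. It is a hard stop
- cam_lever (a joint): angle of the cam lever (rad): 0 = open, leaning 20 degrees past upright towards the pin; swings over towards the mouth; 1.92 = flat and level over the blade, hard stop. Stays where left (0.09 N m friction). Below 0.3 there are 8 mm or more between bed and cam; from about 1.1 the cam presses the blade down and drags it a little towards the pin; 2 to 5 N at the lever's end fold it fully
- axle (a point): middle of the lever's axle, which runs along the holder's y, 30 mm before the pin mark towards the mouth, 19.5 above the bed, between two ears whose tops are 32 above the bed. It is sprung up and down, 15 N/mm
- lever_end (a point): outer end of the lever on its centre line, 95 mm from the axle; the last 58 are a red grip 18 wide (along the holder's y) and 12 thick. When closed it lies 19.5 above the bed
- jacks: steel jacks (big glass tongs), 380 long, lying; leave alone
- paddle: charred wooden paddle, 285 long, lying; leave alone
- hex_key: dark hex key 130 long, lying; leave alone
- wax_tin: flat round brass tin, 72 diameter, 28 high; leave alone
Mind the look-alikes: they are no part of the job. Leave any orange or purple look-alike of the blade alone.

How it is judged:
By the outcome, as a careful person would: the job done as asked, in the order asked, and still so for the second after the job is handed in, with the robot touching nothing.
It also fails if it takes over 72 s, if anything falls off the work surface, if the arm or the gripper's body presses on something with over 40 N, if the wrist force passes 120 N, or if a joint passes its speed limit or range.

## Working session

There is one attempt and no reset: what is moved stays moved. The work goes in short steps, Python scripts to look and compute and a tool call to move; the robot and the scene stay as the last step left them, time stands still between calls to the robot, and variables do not carry over. Pictures are saved under pics/ and viewed, at most 10 in all, crops included, and the job is handed in when it is done.

Besides the shell and the picture viewer there is one more tool, called after "Request:" in YAML: its name, and indented under it one key for each argument. jog_arm: Moves the arm, as the interface text tells. Its arguments: {"type":"object","properties":{"targets":{"type":"array","items":{"type":"number"}},"gripper":{"type":"number"},"grip_force":{"type":"number"}},"required":["targets"]}

```bash
mkdir -p pics; python3 - <<'E'
from station import bot
import cv2
for n in("scene","top"):
    im=bot.get_image(n)
    cv2.imwrite(f"pics/{n}0.png",cv2.resize(im[:,:,::-1],(800,600),interpolation=cv2.INTER_CUBIC))
    import numpy as np; np.save(f"{n}0.npy",im)
    print(n,bot.camera_params(n))
s=bot.get_state();print(s)
E
```

```text
scene {'fx': 406.72887611103937, 'fy': 406.72887611103937, 'cx': 254.39572915924788, 'cy': 193.4271980974233, 'D': array([-0.0252733,  0.       ,  0.       ,  0.       ,  0.       ]), 'position': array([1429.31045028,  204.7571455 ,  777.67167088]), 'rotation': array([ 0.51878204,  0.72403405, -0.36995886, -0.26414074])}
top {'fx': 442.5603993123674, 'fy': 442.5603993123674, 'cx': 258.0411722593341, 'cy': 195.75085969980495, 'D': array([-0.06148221,  0.        ,  0.        ,  0.        ,  0.        ]), 'position': array([ 416.43153558,  -61.5250294 , 1193.50801369]), 'rotation': array([ 0.71263659, -0.69894688,  0.0430104 , -0.04210057])}
{'clock': 0.1, 'joints': array([-1.26449808e+00,  4.94120388e-01,  1.34605614e+00, -6.62407268e-06,
        1.30249781e+00, -9.54906054e-02]), 'dq': array([-5.79953178e-04, -3.11285005e-03, -2.59701447e-03,  1.11602791e-04,
       -1.17770551e-03,  9.51792488e-05]), 'tau': array([ 6.51586724e-04, -8.80243993e+01, -3.82544875e+01,  7.10859708e-02,
        4.83512355e-02, -1.27502557e-05]), 'position': array([ 244.32055513, -574.90301272,  213.40271486]), 'tool_rot': array([ 9.79888172e-01,  1.99546681e-01, -6.00763835e-05, -5.37501855e-04]), 'force': array([-0.01065463, -0.14834411, -0.06855383]), 'wrist_torque': array([0.03856478, 0.00847498, 0.01014729]), 'grasp_force': 0.0, 'grip_width': 91.17439280659595}
```

View pics/top0.png

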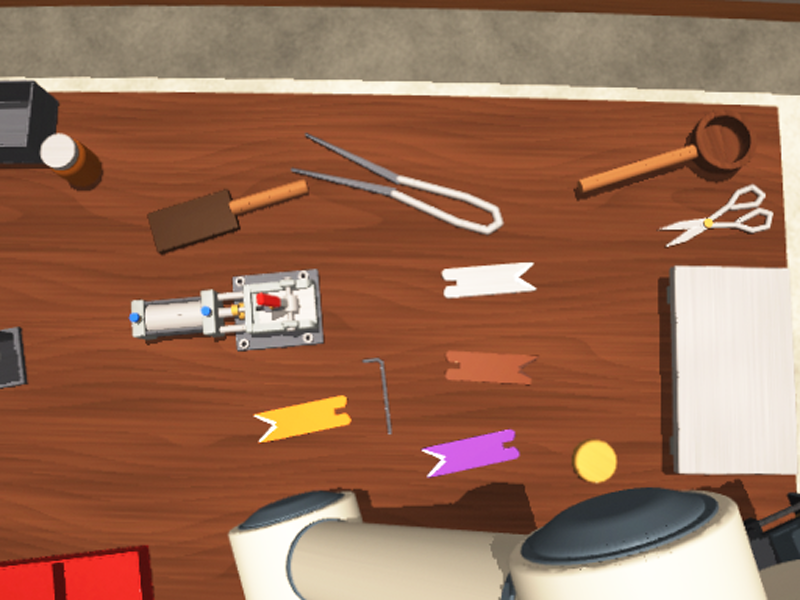

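View pics/scene0.png

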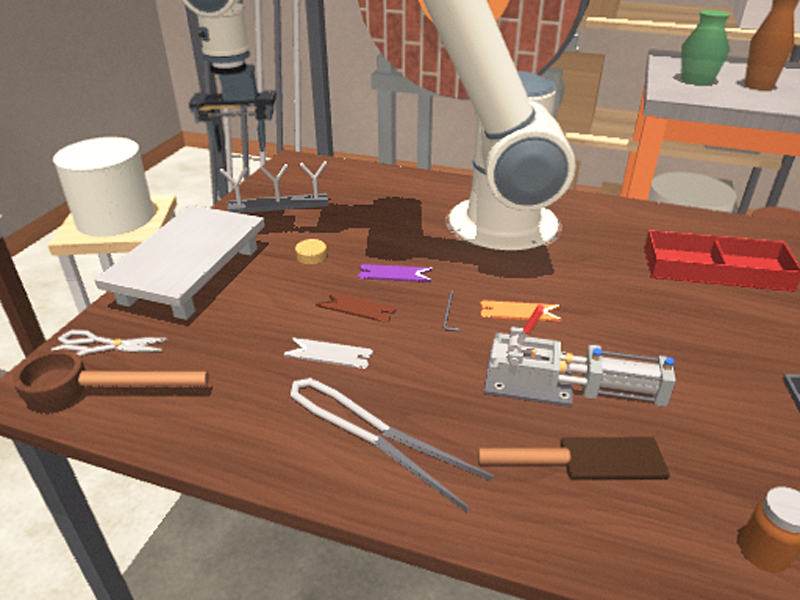

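The top picture (800x600) shows four candidates: bright steel blade (489,280), rusty worn blade (490,367), orange look-alike (303,418) and purple look-alike (470,453). I choose the bright one; its notched end is on the left. The holder is at (280,308), with its mouth to the right and the lever standing open. I'll check this choice in a close crop.

```bash
python3 - <<'E'
import numpy as np,cv2
t=np.load("top0.npy")[:,:,::-1];s=np.load("scene0.npy")[:,:,::-1]
a=cv2.resize(t[160:235,140:350],None,fx=3.8,fy=3.8,interpolation=cv2.INTER_CUBIC)
b=cv2.resize(s[205:265,175:385],None,fx=3.8,fy=3.8,interpolation=cv2.INTER_CUBIC)
im=np.vstack([a,b]);print(a.shape,im.shape);cv2.imwrite("pics/c1.png",im)
E
```

```text
(285, 798, 3) (513, 798, 3)
```

View pics/c1.png

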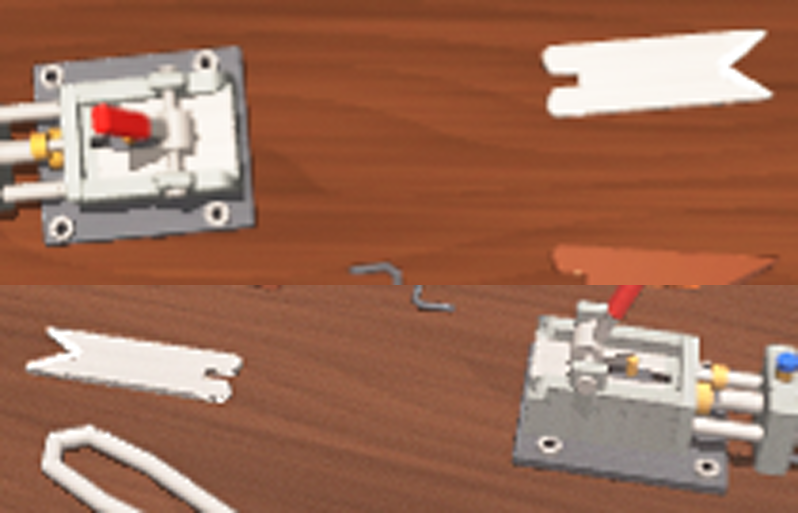

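The crop confirms the choice: the bright blade has its notch at (560,80) and its V at (745,65), unbroken. In the scene half, the yellow pin shows at about (632,365), between the ears and the cylinder. Next I fit the blade and holder poses in both views.

```bash
cat > h.py <<'E'
import numpy as np,cv2
from scipy.spatial.transform import Rotation as R
from scipy.optimize import least_squares
from station import bot
C={n:bot.camera_params(n) for n in("top","scene")}
def proj(n,P):
    c=C[n];Rc=R.from_quat(c["rotation"]).as_matrix().T
    K=np.array([[c["fx"],0,c["cx"]],[0,c["fy"],c["cy"]],[0,0,1.]])
    return cv2.projectPoints(np.atleast_2d(P).astype(float),cv2.Rodrigues(Rc)[0],-Rc@c["position"],K,c["D"])[0][:,0]
def place(L,x,y,yaw,z=0):
    L=np.atleast_2d(L).astype(float);c,s=np.cos(yaw),np.sin(yaw)
    return np.c_[x+c*L[:,0]-s*L[:,1],y+s*L[:,0]+c*L[:,1],z+L[:,2]]
E
cat > m.py <<'E'
from h import *
t=np.load("top0.npy");s=np.load("scene0.npy")
# blade: silhouette fit of the outline polygon in each view
O=[(80,25),(80,11.5),(71,5.5),(56,5.5),(56,-5.5),(71,-5.5),(80,-11.5),(80,-25),(-80,-25),(-50,0),(-80,25)]
def ren(n,p,up=8):
    m=np.zeros((384*1,512*1),np.uint8);ms=[]
    P=proj(n,place([(a,b,6) for a,b in O],*p))
    big=np.zeros((384*4,512*4),np.uint8)
    cv2.fillPoly(big,[np.round(((P+.5)*4-.5)*16).astype(np.int32)],255,shift=4)
    return cv2.resize(big,(512,384),interpolation=cv2.INTER_AREA)/255.
def soft(im,roi,lo,hi):
    y0,y1,x0,x1=roi;g=im.astype(float).min(2)
    w=np.clip((g-lo)/(hi-lo),0,1);o=np.zeros(g.shape);o[y0:y1,x0:x1]=w[y0:y1,x0:x1];return o
W={"top":(soft(t,(160,200,275,350),60,200)),"scene":soft(s,(210,242,176,242),80,180)}
for k,w in W.items(): print(k,w.sum())
from scipy.optimize import minimize
def fit(ns,zfree):
    def f(p):
        q=(p[0],p[1],p[2]/100,p[3] if zfree else 0)
        return sum(((ren(n,q)-W[n])**2).sum() for n in ns)
    best=None
    for x0 in np.array([[595,-205,157,0],[600,-195,165,0],[590,-205,150,0]],float):
        r=minimize(f,x0,method="Nelder-Mead",options=dict(initial_simplex=x0+np.vstack([np.zeros(4),np.diag([15,15,12,8])]),maxiter=300,xatol=.05,fatol=.05))
        if best is None or r.fun<best.fun:best=r
    return best
for ns,z in((["top"],0),(["scene"],0),(["top","scene"],1)):
    r=fit(ns,z);print(ns,r.x.round(2),round(r.fun,1))
# holder: plate corners & cheek corners, clicks from crop
ct=lambda u,v:((u+.5)/3.8-.5+140,(v+.5)/3.8-.5+160); cs=lambda u,v:((u+.5)/3.8-.5+175,(v-285+.5)/3.8-.5+205)
obs=[("top",ct(35,66),(1,65)),("top",ct(240,47),(0,65)),("top",ct(255,225),(0,-65)),("top",ct(45,243),(1,-65)),
("scene",cs(515,462),None),("scene",cs(725,488),None)]
# holder yaw: x axis ~ world +y; +y holder ~ -x world. image-up in top = world +x = holder -y
L=[(75,-65,10),(-75,-65,10),(-75,65,10),(75,65,10),(-75,-65,10),(75,-65,10)]
def g(p): return np.ravel([proj(n,place(l,p[0],p[1],p[2],p[3]))[0]-o for (n,o,_),l in zip(obs,L)])
for zf in(0,1):
    r=least_squares(lambda q:g(np.r_[q[:3],q[3]*zf]),[590,60,1.57,0]);print("plate centre",r.x.round(3),r.fun.round(1))
E
python3 m.py
```

```text
top 998.5785714285714
scene 616.49
['top'] [ 609.89 -209.74  167.17   -0.61] 24.0
['scene'] [ 611.6  -212.89  167.2     2.63] 32.4
['top', 'scene'] [ 610.25 -212.35  167.37   -1.07] 64.3
plate centre [550.889 155.252   1.683   0.   ] [-0.4 -0.7  0.6 -0.8  0.4  0.   0.   0.4 -0.3 -1.5  1.2 -0. ]
plate centre [550.476 155.62    1.682  -3.47 ] [-0.2 -0.4  0.6 -0.4  0.4  0.3  0.2  0.6 -0.2 -0.7  1.1  0.9]
```

```bash
cat > ov.py <<'E'
from h import *
import sys
px,py,yaw=map(float,sys.argv[1:4]);out=sys.argv[4]
t=np.load("top0.npy")[:,:,::-1];s=np.load("scene0.npy")[:,:,::-1]
def crop(im,n,x0,y0,w,h,k):
    a=cv2.resize(im[y0:y0+h,x0:x0+w],None,fx=k,fy=k,interpolation=cv2.INTER_CUBIC)
    def line(P,col,closed=True):
        q=(proj(n,place(P,px,py,yaw))-(x0,y0)+.5)*k-.5
        cv2.polylines(a,[np.round(q*16).astype(np.int32)],closed,col,1,cv2.LINE_AA,4)
    line([(-70,-40,57),(35,-40,57),(35,40,57),(-70,40,57)],(255,0,0))
    line([(-70,-34,45),(-58,-26.5,45),(35,-26.5,45),(35,26.5,45),(-58,26.5,45),(-70,34,45)],(0,200,0))
    line([(-30,-40,64.5),(-30,40,64.5)],(255,0,255))
    d=np.array([np.sin(.349),0,np.cos(.349)])*95
    line([(-30,0,64.5),np.array([-30,0,64.5])+d],(255,255,0))
    line([(-5,0,62),(5,0,62)],(0,0,255)); line([(0,0,45),(0,0,62)],(0,0,255))
    return a
A=crop(t,"top",142,165,72,64,8);B=crop(s,"scene",300,205,68,64,8)
A=A[:,:400] if 0 else A
im=np.hstack([cv2.resize(A,None,fx=.7,fy=.7,interpolation=cv2.INTER_AREA),cv2.resize(B,None,fx=.7,fy=.7,interpolation=cv2.INTER_AREA)]);print(im.shape);cv2.imwrite(out,im)
E
python3 ov.py 550.1 160.4 1.683 pics/o1.png
```

```text
(358, 784, 3)
```

View pics/o1.png

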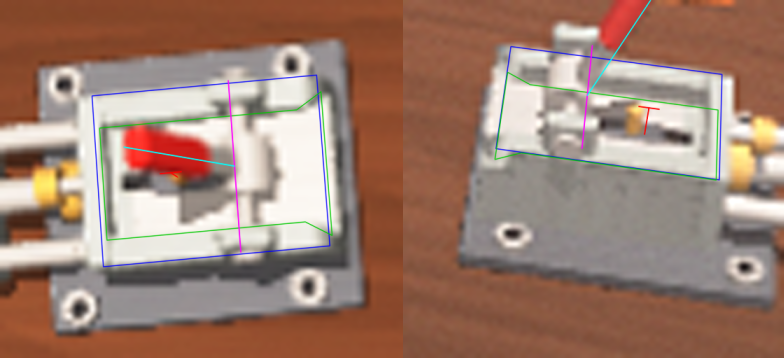

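The overlay sits about 12 px (roughly 5 mm) too far towards the cylinder in both views, judging by the body box and the ears. I'll shift it and re-check.

```bash
sed -i 's/,8);B=/,9);B=/; s/68,64,8)/68,64,9)/; s/fx=.7,fy=.7/fx=.62,fy=.62/g' ov.py; python3 ov.py 550.7 154.4 1.683 pics/o2.png
```

```text
(357, 781, 3)
```

View pics/o2.png

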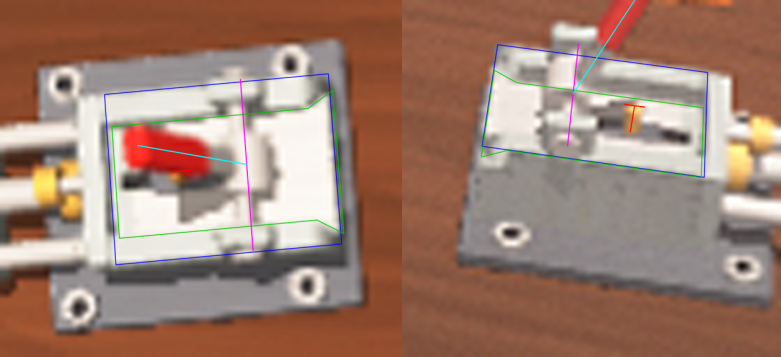

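Holder pin mark is at about (551,154), yaw 1.683, and blade at (610,-211), yaw 1.673, with heights and sizes agreeing with the text. I'll grip across the blade 45 mm behind its centre.

Request:
jog_arm:
  targets: [0,0,0,0,0,-0.18,0,0,0,0,0,-0.18,0,0,0,0,0,-0.18,0,0,0,0,0,-0.18,0,0,0,0,0,-0.18,0,0,0,0,0,-0.18,0,0,0,0,0,-0.19,28,40,0,0,0,0,28,40,0,0,0,0,28,40,0,0,0,0,28,40,0,0,0,0,28,40,0,0,0,0]
  gripper: 91

```text
clock: 1.6
position: [430.7, -415.0, 213.7]
tool_rot: [0.671, 0.741, 0.0, -0.0]
force: [0.2, -0.4, -0.3]
grip_width: 91.2
grasp_force: 0.0
```

Request:
jog_arm:
  targets: [28,40,0,0,0,0,28,40,0,0,0,0,28,40,0,0,0,0,28,40,0,0,0,0,28,40,0,0,0,0,0,0,50,0,0,0,0,0,50,0,0,0,0,0,0,0,0,0,0,0,0,0,0,0]

```text
clock: 2.72
position: [615.7, -257.8, 115.6]
tool_rot: [0.672, 0.741, 0.0, 0.001]
force: [0.6, -0.7, 0.4]
grip_width: 91.1
grasp_force: 0.0
```

```bash
cat > d.py <<'E'
from h import *
import sys
s=bot.get_state();Rt=R.from_quat(s["tool_rot"])
print("t",round(s["clock"],2),"pos",s["position"].round(1),"F",s["force"].round(1),"M",s["wrist_torque"].round(2),"w",round(s["grip_width"],1),"g",round(s["grasp_force"],1),"j",s["joints"].round(2))
m=Rt.as_matrix();print("toolx",m[:,0].round(4),"ang",round(np.arctan2(m[1,0],m[0,0]),4),"toolz",m[:,2].round(4))
print("F tool",Rt.inv().apply(s["force"]).round(2))
hx,hy=np.array([np.cos(1.683),np.sin(1.683)]),np.array([-np.sin(1.683),np.cos(1.683)])
d=s["position"][:2]-[550.7,154.4];print("holder frame",(d@hx).round(1),(d@hy).round(1))
if len(sys.argv)>3:
    g=np.array(sys.argv[1:4],float);print("shift",Rt.inv().apply(g-s["position"]).round(1))
E
python3 d.py 615 -256.1 60
```

```text
t 2.73 pos [ 615.7 -257.8  115.6] F [ 0.6 -0.7  0.4] M [-0.05 -0.11  0.06] w 91.1 g 0.0 j [-0.49  0.65  1.34  0.    1.15 -0.58]
toolx [-9.810e-02  9.952e-01 -8.000e-04] ang 1.6691 toolz [ 1.4e-03 -7.0e-04 -1.0e+00]
F tool [-0.79  0.48 -0.42]
holder frame -416.8 -18.4
shift [ 1.8 -0.6 55.6]
```

Request:
jog_arm:
  targets: [2,0,50,0,0,0,0,0,40,0,0,0,0,0,15,0,0,0,0,0,7,0,0,0,0,0,0,0,0,0,0,0,0,0,0,0]

```text
clock: 3.48
position: [615.6, -255.7, 3.4]
tool_rot: [0.671, 0.741, 0.0, 0.001]
force: [-1.1, -0.2, -0.3]
grip_width: 91.0
grasp_force: 0.0
```

```bash
python3 d.py 615 -256 2.5
```

```text
t 3.48 pos [ 615.6 -255.7    3.4] F [-1.1 -0.2 -0.3] M [-0.05 -0.08  0.02] w 91.0 g 0.0 j [-0.48  0.79  1.42 -0.    0.94 -0.58]
toolx [-0.0983  0.9952 -0.0011] ang 1.6692 toolz [ 0.0018 -0.001  -1.    ]
F tool [-0.06 -1.14  0.33]
holder frame -414.8 -18.5
shift [-0.2 -0.6  0.9]
```

Request:
jog_arm:
  targets: [0,0,1,0,0,0,0,0,0,0,0,0,0,0,0,0,0,0,0,0,0,0,0,0,0,0,0,0,0,0,0,0,0,0,0,0,0,0,0,0,0,0,0,0,0,0,0,0]
  gripper: 40
  grip_force: 35

```text
clock: 4.47
position: [614.8, -255.3, 0.9]
tool_rot: [0.671, 0.741, 0.0, 0.0]
force: [-0.4, -0.3, -0.1]
grip_width: 49.6
grasp_force: 35.0
```

```bash
python3 d.py
```

```text
t 4.47 pos [ 614.8 -255.3    0.9] F [-0.4 -0.3 -0.1] M [-0.05 -0.18 -0.  ] w 49.6 g 35.0 j [-0.48  0.79  1.42  0.    0.93 -0.58]
toolx [-0.0984  0.9952  0.    ] ang 1.6693 toolz [ 0.  0. -1.]
F tool [-0.24 -0.42  0.07]
holder frame -414.3 -17.8
```

Request:
jog_arm:
  targets: [0,0,-15,0,0,-0.014,0,0,-20,0,0,0,0,0,-25,0,0,0,30,-3,0,0,0,0,40,-4,0,0,0,0,40,-4,0,0,0,0,40,-4,0,0,0,0,40,-3,0,0,0,0,15,0,0,0,0,0,0,0,0,0,0,0,0,0,0,0,0,0]

```text
clock: 5.85
position: [574.5, -54.5, 61.4]
tool_rot: [0.666, 0.746, 0.0, 0.001]
force: [-1.0, 0.6, -3.0]
grip_width: 49.7
grasp_force: 35.0
```

```bash
python3 d.py; python3 - <<'E'
from h import *
t=bot.get_image("top");s=bot.get_image("scene");np.save("top1.npy",t);np.save("scene1.npy",s)
a=cv2.resize(t[160:230,140:320,::-1],(790,307),interpolation=cv2.INTER_CUBIC)
b=cv2.resize(s[190:256,215:385,::-1],(790,290),interpolation=cv2.INTER_CUBIC)
cv2.imwrite("pics/e1.png",np.vstack([a,b]))
E
```

```text
t 5.85 pos [574.5 -54.5  61.4] F [-1.   0.6 -3. ] M [-0.18 -0.17 -0.01] w 49.7 g 35.0 j [-0.2   0.61  1.62 -0.    0.9  -0.31]
toolx [-1.118e-01  9.937e-01 -5.000e-04] ang 1.6829 toolz [ 1.1e-03 -4.0e-04 -1.0e+00]
F tool [ 0.75 -0.94  2.96]
holder frame -210.3 -0.3
```

View pics/e1.png

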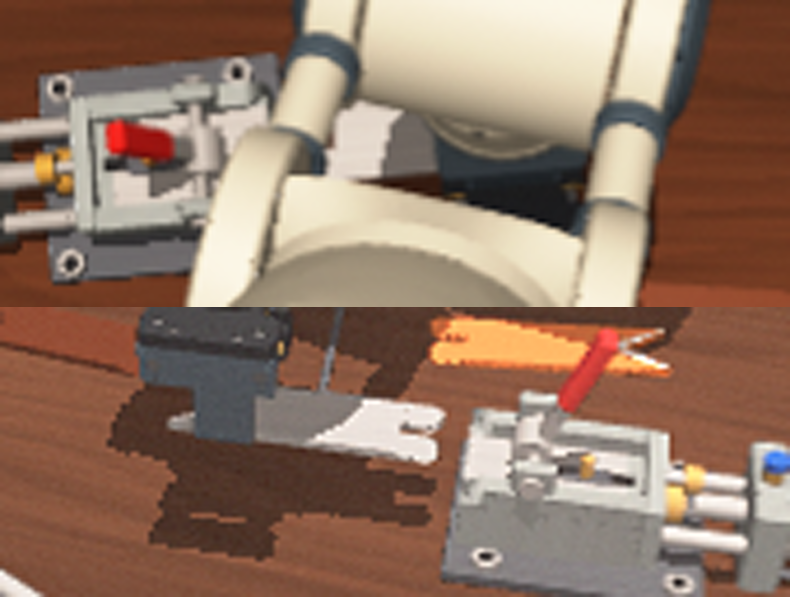

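The blade is held straight and level. Its notch at (410,430) in the scene half faces the mouth at (470,465). I'll lower it to just above bed height and enter.

Request:
jog_arm:
  targets: [0,0,8,0,0,0,0,0,4,0,0,0,5,0,1,0,0,0,5,0,0,0,0,0,5,0,0,0,0,0,5,0,0,0,0,0,5,0,0,0,0,0,0,0,0,0,0,0,0,0,0,0,0,0]

```text
clock: 7.08
position: [571.1, -28.8, 47.9]
tool_rot: [0.666, 0.746, -0.0, 0.0]
force: [0.4, 0.6, -3.3]
grip_width: 49.5
grasp_force: 35.0
```

```bash
python3 d.py
```

```text
t 7.08 pos [571.1 -28.8  47.9] F [ 0.4  0.6 -3.3] M [-0.17 -0.13  0.  ] w 49.5 g 35.0 j [-0.15  0.63  1.64 -0.    0.87 -0.27]
toolx [-1.124e-01  9.937e-01 -1.000e-04] ang 1.6834 toolz [ 1.e-04 -1.e-04 -1.e+00]
F tool [0.55 0.49 3.28]
holder frame -184.3 0.3
```

Tip is about 10 mm over the bed. Now advance a little and lower to feel the bed.

Request:
jog_arm:
  targets: [5,0,0,0,0,0,5,0,0,0,0,0,0,0,1,0,0,0,0,0,0.5,0,0,0,0,0,0,0,0,0,0,0,0,0,0,0]

```text
clock: 7.82
position: [569.9, -18.9, 46.4]
tool_rot: [0.666, 0.746, -0.0, 0.0]
force: [0.1, -0.1, -2.1]
grip_width: 49.8
grasp_force: 35.0
```

```bash
python3 d.py
```

```text
t 7.83 pos [569.9 -18.9  46.4] F [ 0.1 -0.1 -2.1] M [-0.02 -0.09  0.03] w 49.8 g 35.0 j [-0.14  0.63  1.65 -0.    0.86 -0.25]
toolx [-0.1122  0.9937 -0.    ] ang 1.6832 toolz [ 0. -0. -1.]
F tool [-0.07  0.11  2.08]
holder frame -174.3 0.3
```

The bed is felt at TCP z of about 46.4, as expected. Now slide in.

Request:
jog_arm:
  targets: [5,0,0,0,0,0,5,0,0,0,0,0,5,0,0,0,0,0,5,0,0,0,0,0,5,0,0,0,0,0,0,0,0,0,0,0,0,0,0,0,0,0]

```text
clock: 8.7
position: [567.1, 6.0, 46.4]
tool_rot: [0.666, 0.746, -0.0, -0.0]
force: [-0.1, 1.0, -3.7]
grip_width: 49.5
grasp_force: 35.0
```

```bash
python3 d.py
```

```text
t 8.7 pos [567.1   6.   46.4] F [-0.1  1.  -3.7] M [-0.08 -0.09  0.03] w 49.5 g 35.0 j [-0.09  0.63  1.66 -0.    0.86 -0.21]
toolx [-0.1124  0.9937  0.    ] ang 1.6834 toolz [-0.  0. -1.]
F tool [ 1.05 -0.03  3.71]
holder frame -149.3 0.3
```

Request:
jog_arm:
  targets: [5,0,0,0,0,0,5,0,0,0,0,0,5,0,0,0,0,0,5,0,0,0,0,0,5,0,0,0,0,0,0,0,0,0,0,0,0,0,0,0,0,0]

```text
clock: 9.57
position: [564.3, 30.9, 46.4]
tool_rot: [0.666, 0.746, -0.0, 0.0]
force: [-0.3, 0.3, -2.2]
grip_width: 49.2
grasp_force: 35.0
```

```bash
python3 d.py
```

```text
t 9.57 pos [564.3  30.9  46.4] F [-0.3  0.3 -2.2] M [-0.04 -0.08 -0.03] w 49.2 g 35.0 j [-0.05  0.63  1.66 -0.    0.85 -0.16]
toolx [-0.1123  0.9937 -0.    ] ang 1.6834 toolz [-0. -0. -1.]
F tool [ 0.33 -0.24  2.18]
holder frame -124.3 0.3
```

Request:
jog_arm:
  targets: [2,0,0,0,0,0,2,0,0,0,0,0,2,0,0,0,0,0,2,0,0,0,0,0,0,0,0,0,0,0,0,0,0,0,0,0]

```text
clock: 10.32
position: [563.4, 38.9, 46.4]
tool_rot: [0.666, 0.746, 0.0, 0.0]
force: [0.8, 0.0, -2.9]
grip_width: 49.7
grasp_force: 35.0
```

Request:
jog_arm:
  targets: [1,0,0,0,0,0,1,0,0,0,0,0,0,0,0,0,0,0]

```text
clock: 10.7
position: [563.2, 40.9, 46.4]
tool_rot: [0.666, 0.746, 0.0, -0.0]
force: [-0.0, -1.0, -3.1]
grip_width: 49.3
grasp_force: 35.0
```

Request:
jog_arm:
  targets: [1,0,0,0,0,0,1,0,0,0,0,0,0,0,0,0,0,0]

```text
clock: 11.08
position: [563.0, 42.9, 46.4]
tool_rot: [0.666, 0.746, 0.0, -0.0]
force: [0.3, 0.6, -3.1]
grip_width: 49.5
grasp_force: 35.0
```

Request:
jog_arm:
  targets: [0.5,0,0,0,0,0,0.5,0,0,0,0,0,0,0,0,0,0,0]
  grip_force: 14

```text
clock: 11.45
position: [562.8, 43.9, 46.4]
tool_rot: [0.666, 0.746, 0.0, -0.0]
force: [-0.6, -1.0, -3.2]
grip_width: 49.8
grasp_force: 14.0
```

Request:
jog_arm:
  targets: [0.5,0,0,0,0,0,0.5,0,0,0,0,0,0,0,0,0,0,0]

```text
clock: 11.82
position: [562.7, 44.9, 46.4]
tool_rot: [0.666, 0.746, 0.0, -0.0]
force: [-0.2, -0.0, -3.5]
grip_width: 50.3
grasp_force: 14.0
```

Request:
jog_arm:
  targets: [0.5,0,0,0,0,0,0.5,0,0,0,0,0,0,0,0,0,0,0]

```text
clock: 12.2
position: [562.6, 45.9, 46.4]
tool_rot: [0.666, 0.746, 0.0, -0.0]
force: [0.9, -0.1, -2.7]
grip_width: 49.9
grasp_force: 14.0
```

Request:
jog_arm:
  targets: [0.5,0,0,0,0,0,0.5,0,0,0,0,0,0,0,0,0,0,0]

```text
clock: 12.58
position: [562.5, 46.8, 46.4]
tool_rot: [0.666, 0.746, 0.0, -0.0]
force: [0.2, 0.2, -3.2]
grip_width: 49.9
grasp_force: 14.0
```

Request:
jog_arm:
  targets: [0.5,0,0,0,0,0,0.5,0,0,0,0,0,0,0,0,0,0,0]

```text
clock: 12.95
position: [562.4, 47.8, 46.4]
tool_rot: [0.666, 0.746, 0.0, -0.0]
force: [-1.8, 0.1, -2.1]
grip_width: 49.8
grasp_force: 14.0
```

Request:
jog_arm:
  targets: [0.5,0,0,0,0,0,0.5,0,0,0,0,0,0,0,0,0,0,0]

```text
clock: 13.32
position: [562.3, 48.8, 46.4]
tool_rot: [0.666, 0.746, 0.0, -0.0]
force: [-0.1, 0.1, -2.3]
grip_width: 49.6
grasp_force: 14.0
```

Request:
jog_arm:
  targets: [0.5,0,0,0,0,0,0.5,0,0,0,0,0,0,0,0,0,0,0]

```text
clock: 13.7
position: [562.2, 49.8, 46.4]
tool_rot: [0.666, 0.746, 0.0, -0.0]
force: [0.2, 0.9, -2.4]
grip_width: 49.7
grasp_force: 14.0
```

Request:
jog_arm:
  targets: [0.5,0,0,0,0,0,0.5,0,0,0,0,0,0,0,0,0,0,0]

```text
clock: 14.08
position: [562.1, 50.8, 46.4]
tool_rot: [0.666, 0.746, 0.0, -0.0]
force: [0.5, 0.6, -3.0]
grip_width: 49.5
grasp_force: 14.0
```

Request:
jog_arm:
  targets: [0.5,0,0,0,0,0,0.5,0,0,0,0,0,0,0,0,0,0,0]

```text
clock: 14.45
position: [561.9, 51.8, 46.4]
tool_rot: [0.666, 0.746, 0.0, -0.0]
force: [0.8, 0.0, -2.6]
grip_width: 49.6
grasp_force: 14.0
```

Request:
jog_arm:
  targets: [0.5,0,0,0,0,0,0.5,0,0,0,0,0,0,0,0,0,0,0]

```text
clock: 14.82
position: [561.9, 52.3, 46.4]
tool_rot: [0.666, 0.746, -0.0, 0.0]
force: [-0.4, -5.6, -3.2]
grip_width: 49.6
grasp_force: 14.0
```

Pin contact at TCP y of about 52.3: 5.6 N, stiffness roughly 11 N/mm. A bit more push.

Request:
jog_arm:
  targets: [0.3,0,0,0,0,0,0,0,0,0,0,0,0,0,0,0,0,0]

```text
clock: 15.2
position: [562.0, 52.4, 46.5]
tool_rot: [0.666, 0.746, -0.0, 0.0]
force: [-0.0, -8.6, -2.9]
grip_width: 49.8
grasp_force: 14.0
```

```bash
python3 d.py
```

```text
t 15.2 pos [562.   52.4  46.5] F [-0.  -8.6 -2.9] M [-1.64 -0.19  0.02] w 49.8 g 14.0 j [-0.01  0.62  1.66 -0.    0.85 -0.12]
toolx [-0.1125  0.9937 -0.001 ] ang 1.6835 toolz [ 2.e-04 -9.e-04 -1.e+00]
F tool [-8.55 -0.98  2.95]
holder frame -102.7 0.2
```

Pressed home with 8.6 N, in agreement with the pin's range. Release and rise.

Request:
jog_arm:
  targets: [0,0,0,0,0,0,0,0,0,0,0,0,0,0,0,0,0,0,0,0,0,0,0,0,0,0,0,0,0,0]
  gripper: 80

```text
clock: 15.82
position: [561.8, 53.1, 46.4]
tool_rot: [0.666, 0.746, 0.0, 0.0]
force: [-0.4, 0.5, 0.4]
grip_width: 79.4
grasp_force: 0.0
```

Request:
jog_arm:
  targets: [0,0,-10,0,0,0,0,0,-30,0,0,0,0,0,-50,0,0,0,0,0,-55,0,0,0,0,0,-40,0,0,0,0,0,0,0,0,0]

```text
clock: 16.58
position: [563.4, 53.1, 235.2]
tool_rot: [0.666, 0.746, 0.002, 0.002]
force: [1.1, 0.8, 0.4]
grip_width: 80.1
grasp_force: 0.0
```

```bash
python3 d.py; python3 - <<'E'
from h import *
s=bot.get_image("scene");np.save("scene2.npy",s)
b=cv2.resize(s[190:256,235:385,::-1],(790,348),interpolation=cv2.INTER_CUBIC)
cv2.imwrite("pics/f1.png",b)
E
```

```text
t 16.57 pos [563.4  53.1 235.2] F [1.1 0.8 0.4] M [-0.01 -0.12  0.01] w 80.1 g 0.0 j [-0.01  0.39  1.47  0.    1.28 -0.12]
toolx [-1.123e-01  9.937e-01 -7.000e-04] ang 1.6833 toolz [ 0.0063 -0.     -1.    ]
F tool [ 0.69  1.16 -0.38]
holder frame -102.1 -1.2
```

View pics/f1.png

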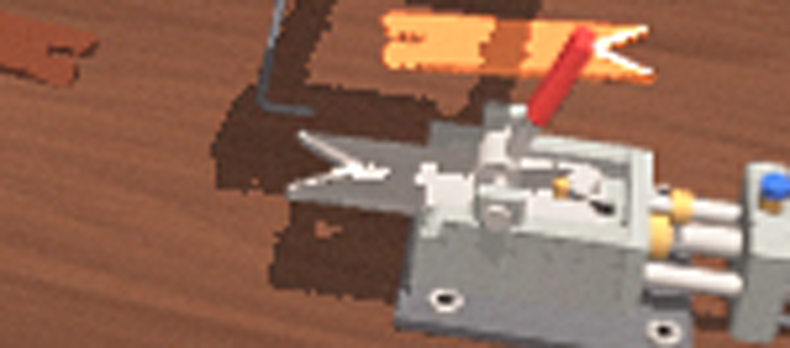

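The picture shows the blade flat in the bed, pin (560,187) inside the notch and the V end standing out at (300,165). Now close the fingers and go behind the lever.

Request:
jog_arm:
  targets: [40,0,0,0,0,0,50,0,0,0,0,0,50,0,0,0,0,0,7,0,0,0,0,0,0,0,0,0,0,0,0,0,0,0,0,0]
  gripper: 0

```text
clock: 17.38
position: [545.3, 198.0, 231.0]
tool_rot: [0.667, 0.745, -0.0, -0.0]
force: [0.2, 0.3, -1.1]
grip_width: 22.9
grasp_force: 0.0
```

```bash
python3 d.py
```

```text
t 17.38 pos [545.3 198.  231. ] F [ 0.2  0.3 -1.1] M [-0.01 -0.17 -0.  ] w 22.9 g 0.0 j [ 0.25  0.41  1.44 -0.    1.29  0.13]
toolx [-1.113e-01  9.938e-01 -4.000e-04] ang 1.6824 toolz [-8.e-04 -4.e-04 -1.e+00]
F tool [0.28 0.19 1.05]
holder frame 44.0 0.5
```

Request:
jog_arm:
  targets: [0,0,30,0,0,0,0,0,40,0,0,0,0,0,22,0,0,0,0,0,0,0,0,0,0,0,0,0,0,0]

```text
clock: 18.0
position: [546.0, 198.7, 140.4]
tool_rot: [0.667, 0.745, 0.0, 0.0]
force: [0.6, 0.2, 0.0]
grip_width: 0.5
grasp_force: 0.0
```

```bash
python3 d.py
```

```text
t 18.0 pos [546.  198.7 140.4] F [0.6 0.2 0. ] M [-0.01 -0.12  0.02] w 0.5 g 0.0 j [ 0.25  0.51  1.54 -0.    1.08  0.13]
toolx [-1.115e-01  9.938e-01  1.000e-04] ang 1.6825 toolz [ 1.1e-03  3.0e-04 -1.0e+00]
F tool [ 0.09  0.58 -0.05]
holder frame 44.5 -0.3
```

Now swing: push towards the mouth (-tool x) to the vertical position, then follow the arc.

Request:
jog_arm:
  targets: [-8,0,0,0,0,0,-8,0,0,0,0,0,-8,0,0,0,0,0,-8,0,0,0,0,0,-7,0,0,0,0,0,-7,0,0,0,0,0,-6,0,0,0,0,0,0,0,0,0,0,0]

```text
clock: 19.0
position: [551.2, 147.0, 139.4]
tool_rot: [0.666, 0.746, -0.0, -0.0]
force: [-0.1, -0.5, 0.8]
grip_width: 0.3
grasp_force: 0.0
```

```bash
python3 d.py
```

```text
t 19.0 pos [551.2 147.  139.4] F [-0.1 -0.5  0.8] M [ 0.05 -0.09 -0.02] w 0.3 g 0.0 j [ 0.16  0.5   1.57 -0.    1.07  0.04]
toolx [-1.118e-01  9.937e-01 -1.000e-04] ang 1.6828 toolz [-1.e-04 -1.e-04 -1.e+00]
F tool [-0.44 -0.18 -0.84]
holder frame -7.4 0.4
```

Request:
jog_arm:
  targets: [-10,0,0,0,0,0,-10,0,1,0,0,0,-10,0,2,0,0,0,-9,0,4,0,0,0,-9,0,5,0,0,0,-8,0,6,0,0,0,0,0,0,0,0,0,0,0,0,0,0,0]

```text
clock: 20.0
position: [557.4, 91.8, 121.4]
tool_rot: [0.666, 0.746, -0.0, -0.0]
force: [0.3, 0.7, 0.2]
grip_width: 0.3
grasp_force: 0.0
```

```bash
python3 d.py; python3 - <<'E'
from h import *
s=bot.get_image("scene")
cv2.imwrite("pics/g1.png",cv2.resize(s[170:256,235:385,::-1],(750,430),interpolation=cv2.INTER_CUBIC))
E
```

```text
t 20.0 pos [557.4  91.8 121.4] F [0.3 0.7 0.2] M [-0.02 -0.05 -0.03] w 0.3 g 0.0 j [ 0.06  0.52  1.6  -0.    1.02 -0.05]
toolx [-1.122e-01  9.937e-01 -1.000e-04] ang 1.6832 toolz [-1.e-04 -1.e-04 -1.e+00]
F tool [ 0.65  0.34 -0.16]
holder frame -62.9 0.3
```

View pics/g1.png

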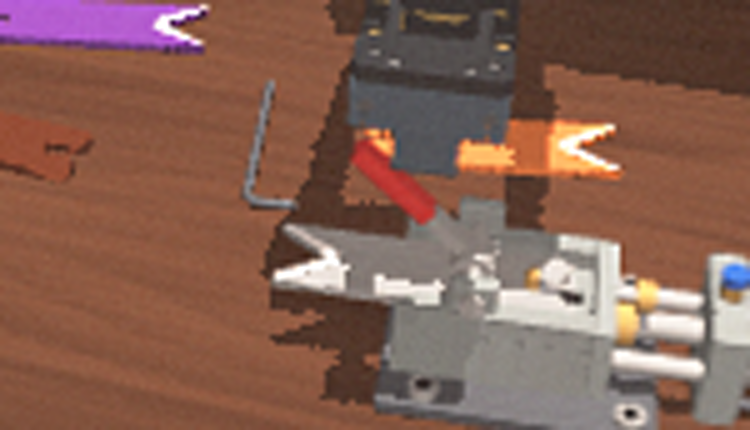

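The red lever (395,180) now leans about 45° towards the mouth with the fingertip behind it, and the blade is in place. Continue the arc downwards.

Request:
jog_arm:
  targets: [-5,0,4,0,0,0,-4,0,5,0,0,0,-4,0,5,0,0,0,-3,0,6,0,0,0,-3,0,6,0,0,0,-3,0,6,0,0,0,-2,0,5,0,0,0,-1,0,5,0,0,0,0,0,0,0,0,0]

```text
clock: 21.18
position: [559.9, 66.8, 79.0]
tool_rot: [0.666, 0.746, -0.0, -0.0]
force: [0.7, -0.1, -1.0]
grip_width: 0.5
grasp_force: 0.0
```

```bash
python3 d.py
```

```text
t 21.18 pos [559.9  66.8  79. ] F [ 0.7 -0.1 -1. ] M [-0.05 -0.12  0.05] w 0.5 g 0.0 j [ 0.01  0.58  1.64 -0.    0.93 -0.1 ]
toolx [-0.1122  0.9937 -0.    ] ang 1.6833 toolz [-8.e-04 -1.e-04 -1.e+00]
F tool [-0.15  0.74  0.97]
holder frame -88.0 0.6
```

Request:
jog_arm:
  targets: [0,0,2,0,0,0,0,0,2,0,0,0,-1,0,2,0,0,0,0,0,1,0,0,0,0,0,0,0,0,0]

```text
clock: 21.8
position: [560.3, 66.0, 72.3]
tool_rot: [0.666, 0.746, -0.0, -0.0]
force: [-0.6, 0.7, 1.4]
grip_width: 0.4
grasp_force: 0.5
```

Request:
jog_arm:
  targets: [0,0,1,0,0,0,0,0,0.5,0,0,0,0,0,0,0,0,0]

```text
clock: 22.18
position: [560.4, 65.9, 71.3]
tool_rot: [0.666, 0.746, 0.0, 0.0]
force: [-2.0, -0.6, 9.0]
grip_width: 0.3
grasp_force: 4.6
```

Request:
jog_arm:
  targets: [0,0,0.5,0,0,0,0,0,0.3,0,0,0,0,0,0,0,0,0]

```text
clock: 22.55
position: [560.6, 65.9, 70.9]
tool_rot: [0.666, 0.746, 0.0, 0.0]
force: [-3.2, -2.4, 17.0]
grip_width: 0.4
grasp_force: 8.7
```

```bash
python3 d.py; python3 - <<'E'
from h import *
s=bot.get_image("scene")
cv2.imwrite("pics/g2.png",cv2.resize(s[170:256,235:385,::-1],(750,430),interpolation=cv2.INTER_CUBIC))
E
```

```text
t 22.55 pos [560.6  65.9  70.9] F [-3.2 -2.4 17. ] M [-0.06  0.62  0.03] w 0.4 g 8.7 j [ 0.01  0.59  1.65 -0.    0.91 -0.1 ]
toolx [-1.124e-01  9.937e-01 -3.000e-04] ang 1.6834 toolz [ 9.e-04 -2.e-04 -1.e+00]
F tool [ -2.02  -3.44 -16.95]
holder frame -89.1 0.1
```

Request:
jog_arm:
  targets: [0,0,-10,0,0,0,0,0,-40,0,0,0,0,0,-50,0,0,0,0,0,-50,0,0,0,-40,0,-20,0,0,0,-50,0,0,0,0,0,-50,0,0,0,0,0,0,0,0,0,0,0]

```text
clock: 23.6
position: [576.2, -76.2, 240.2]
tool_rot: [0.667, 0.745, -0.0, 0.0]
force: [0.5, -0.1, -0.3]
grip_width: 0.8
grasp_force: 0.0
```

```bash
python3 d.py; python3 - <<'E'
from h import *
s=bot.get_image("scene");t=bot.get_image("top")
a=cv2.resize(s[190:256,235:385,::-1],(750,330),interpolation=cv2.INTER_CUBIC)
b=cv2.resize(t[165:219,140:290,::-1],(750,270),interpolation=cv2.INTER_CUBIC)
cv2.imwrite("pics/h1.png",np.vstack([a,b]))
E
```

```text
t 23.6 pos [576.2 -76.2 240.2] F [ 0.5 -0.1 -0.3] M [ 0.04 -0.07  0.01] w 0.8 g 0.0 j [-0.23  0.41  1.42 -0.    1.31 -0.34]
toolx [-1.089e-01  9.940e-01 -7.000e-04] ang 1.6799 toolz [ 2.e-04 -6.e-04 -1.e+00]
F tool [-0.17  0.46  0.32]
holder frame -232.0 0.5
```

View pics/h1.png

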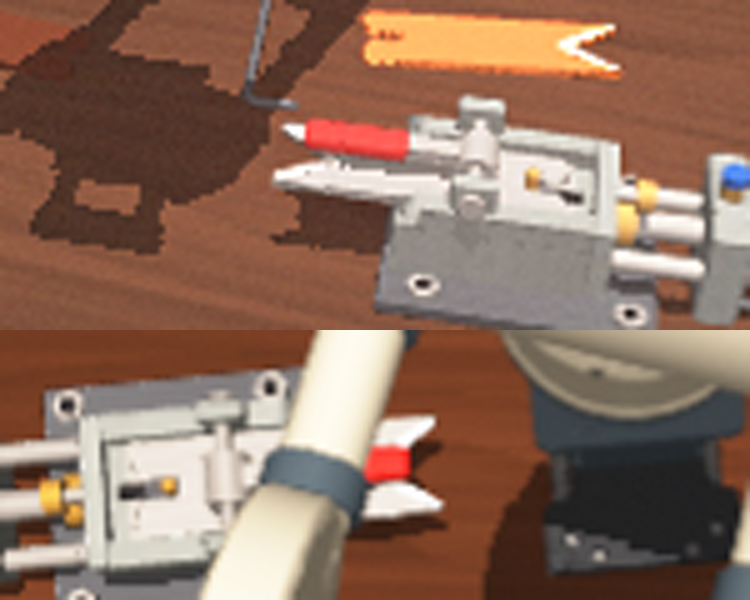

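The lever lies low over the blade, with the red grip spanning (305,135) to (410,145) in the scene half. The pin (533,178) is in the notch. I check the lever angle numerically.

```bash
python3 - <<'E'
from h import *
s=bot.get_image("scene").astype(int)
m=(s[...,0]>140)&(s[...,1]<90)&(s[...,2]<90);m[:190]=0;m[256:]=0;m[:,:285]=0;m[:,330:]=0
y,x=np.nonzero(m);c=np.array([x.mean(),y.mean()]);u=np.linalg.svd(np.c_[x,y]-c,full_matrices=False)[2][0]
print("seen centre",c.round(1),"slope",(u[1]/u[0]).round(3),"ext",x.min(),x.max())
for th in(1.75,1.82,1.87,1.92):
    f=.349-th;d=lambda r:(-30+r*np.sin(f),0,64.5+r*np.cos(f))
    q=proj("scene",place([d(37),d(95),d(66)],550.7,154.4,1.683));print(th,q.round(1).tolist(),round((q[1]-q[0])[1]/(q[1]-q[0])[0],3))
E
```

```text
seen centre [302.9 220. ] slope -4.538 ext 285 329
1.75 [[317.0, 217.7], [296.5, 212.1], [306.7, 214.9]] 0.271
1.82 [[316.8, 218.4], [296.0, 213.9], [306.4, 216.2]] 0.214
1.87 [[316.7, 218.9], [295.8, 215.3], [306.2, 217.1]] 0.174
1.92 [[316.6, 219.4], [295.6, 216.6], [306.1, 218.0]] 0.135
```

By the crop, the grip's centre (306.4,218) and edge slope (0.10–0.13) match 1.92 rad. The stiff 17 N stop agrees with this. I disregard the colour mask here, since it picked up wood. Handing in.

```bash
python3 -c "
from station import bot
print(bot.close_job())"
```

```text
the job is handed in; nothing more can be done
None
```

The new blade is in the holder, pressed against the pin with 8.6 N, and the red cam lever is folded flat to its stop; I handed the job in after about 24 s of the 72 s, the result was not reported, and I did not touch the worn blade or other tools.

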